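Take the empty wire spool off its pinned spindle

ROBOT

A 7-joint arm with a two-finger parallel gripper is mounted at the origin on the work surface. World frame = base frame: x ahead of the robot, y to its left, z up, the work surface at z = 0. Lengths are in m, angles in rad, forces in N, time in s.
With the tool pointing down it reaches from about 0.35 to 0.9 m from the base axis. Payload 19.9 kg.
Tool frame: the origin (TCP) lies midway between the tips of the shut fingers; the grasp point (between the pads) lies 19 mm behind it; y points along the fingers, z is the direction in which the jaws open and shut, and the axes are right-handed (so a half turn about y gives the same grasp; the last joint's range is limited). The gripper opens to 94 mm and grips with 3 to 60 N. Pads are 16 mm wide; open, the fingers measure 119 mm over their backs; the gripper's body (75 mm by 177 mm) begins 78 mm behind the grasp point.
Start: joints at [1.157, 0.417, -0.01, 1.614, 0.005, 1.111, -0.053], TCP at [0.228, -0.582, 0.205] pointing down, gripper open.
Joint ranges: [-2.81, 2.81], [-0.39, 2.02], [-1.27, 1.25], [0.06, 2.57], [-1.19, 4.33], [0.19, 2], [-2.82, 2.82]. Speed limits (rad/s): [1.89, 1.89, 2.39, 2.39, 3.01, 3.01, 3.01].

INTERFACE

Orientations are given as a unit quaternion [x, y, z, w].
In Python, from rig import * gives the robot as it stands. The module is installed in compiled form; this text tells all that it offers.
- The arm moves only by the shell command python3 -m creep 'ROWS' [OPENING] [FORCE]. ROWS is JSON, a list of rows, each a list of 2 entries, a list of its own where there are three numbers: the shift along the tool's x, y, z in mm, then the turn, a rotation vector about the tool's x, y, z in rad. A call has 1 to 10 rows; each row is the pose to reach, as a shift and turn from the pose measured when the call began, along the tool's axes at that moment; what a row does not reach only later rows make up. A row lasts 1/12 s, in which the tool goes at most 41.7 mm and 7.16 degrees, less where a joint would pass 70% of its speed; a pose out of reach is approached as far as the arm can. A call with a gripper value outside its range is refused whole. OPENING is the finger opening in mm, from 0 to 94, set as the call begins (- or left out, the last holds). The fingers move at their own pace and stop on an object; FORCE is the grip in N (left out, the last holds). Time passes only in rows, so rows that repeat a pose let the fingers close. It gives the time, the measured TCP pose, the force and the opening at its end, in the units of the state.
- get_obs(): the state, without advancing time (a new reading comes with each control period).
- grab_frame(name): name is "scene" or "top" or "wrist"; returns the picture (400x640x3 uint8, blue, green, red); there is no depth.
- camera_info(name): a dict with "intrinsics" (3x3 intrinsics, pixels), "D" ([k1, k2, p1, p2, k3] as OpenCV has them; the pictures are not rectified), "rvec" (rotation vector, rad) and "tvec" (3), from world to camera coordinates, as OpenCV has them. Camera axes: x right, y down, z forward; pixel columns grow to the right and rows downward; lengths in m; the calibration is good to about 2 mm. A picture is of the moment at which its call begins: read the wrist's pose just before it. camera_info takes no time and is no camera call; for the wrist camera it gives the pose at the moment of the call.
- hand_in(): hands the job in, once; it reports no verdict.
The state is a dict: "time": time; "qpos": joint angles; "dq": joint speeds; "effort": joint torques, N m; "tcp_pos": TCP position; "orientation": TCP orientation; "ft_force": force on the tool from outside, world axes, zero at the start; "wrist_torque": the same for the moment, N m; "grip_width": finger opening in m.
Only numpy, scipy, OpenCV 4.12 (cv2) and the standard library are available. Lean on these libraries where they do the work, as an engineer would, in place of code of your own. Each camera call takes 0.05 s, during which the arm holds its last target.

TASK

The larger of the two empty spools on the leaning two-spindle wire stand is done with: slide it off its spindle and set it down flat on one flange on the floor of the black tray, clear of the spool already there. A pin sticks out sideways near the top of the spindle, so the spool comes off only where one of the three keyways in its bore meets the pin: feel for it by turning the spool, and do not lift or drag the stand or pull the tray about. Leave the other two spools where they are, do not drop the spool, and knock over neither the bottle nor the jar.

Things in the scene. Friction and masses are not known exactly. Their poses are not given: they have to be found in the camera images.
- spool: Larger empty spool, grey plastic, 50-100 g, turns freely on either spindle. Two flanges, diameter 64, 5 thick, 50 mm overall, barrel diameter 38. Origin: centre of the lower flange's underside; z along the axis to the spindle's free end. Both flanges: bore 16 with three keyways 6.4 wide, out to 15.3 mm from the axis, at 0, 120 and 240 deg about z from x; open room inside the barrel.
- stand: Wire stand: loose green casting, 2.6 kg, 128 x 232 mm, rubber feet; a pull of about 25 N lifts it. Origin: centre of its underside; x to its back, y along its length, z up. Two parallel steel spindles, 12 mm in diameter, 100 mm apart, lean 20 deg from vertical towards its -x: direction (-0.342, 0, 0.940) in its frame. The spools stand on their seats.
- left_seat (a point): Centre of the seat of the +y spindle (axes as the stand's): the origin of the spool that stands there. From here along the spindle: the pin's underside at 53 mm, the spindle's end at 63 mm. One pin, 3.2 mm thick, sticks out sideways to 12.5 mm from the axis. Which way it points varies and is not measured: at first no keyway is in line with it. The spindle is stuck fast in the stand.
- right_seat (a point): The same for the -y spindle. On both, the large spool rises freely some 3 mm, then its flange stops against the pin, unless a keyway stands within about 8 degrees of the pin: then it slides on and off, straight along the spindle.
- small_spool: The smaller empty spool on the other spindle, to be left there: flanges 44 mm in diameter, 36 mm overall, same bore, loose. Origin as for the large spool.
- tray: Black open tray, loose, 0.5 kg, outside 260 (x) x 160 (y) mm and 24 mm high, walls and floor 3 mm thick. Origin: centre of its underside.
- spare_spool: A small empty spool standing on its flange in the tray, anywhere along its length: 44 mm in diameter, 36 mm high, loose. Origin: centre of its underside, z up.
- flux_bottle: Small amber bottle, 40 mm in diameter, 95 mm high, loose. Origin: centre of its underside.
- jar: Glass jar, 60 mm in diameter, 60 mm high, loose. Origin: centre of its underside.

How it is judged:
On the way:
1. the large spool has been slid clear off the end of its spindle (z of spool in the frame of stand above 0.1 m), for 0.1 s.
At the end, for the whole second after the job is handed in: The large spool stands at rest on one flange (either way up, within about 5 degrees) on the floor of the tray, wholly between its walls, touching the floor within 4 mm (x of spool in the frame of tray between -0.1 and 0.1 m and y of spool in the frame of tray between -0.05 and 0.05 m and ((angle between spool's own z axis and vertical below 0.08 rad and z of spool in the frame of tray below 0.007 m) or (angle between spool's own z axis and vertical above 3.06 rad and z of spool in the frame of tray below 0.057 m)) and linear speed of spool below 0.02 m/s and angular speed of spool below 0.2 rad/s).
It fails at once if the stand was lifted or dragged by more than 30 mm, or tipped (distance of stand from where it was at the start of the episode above 0.03 m or angle between stand's own z axis and vertical above 0.15 rad).
It fails at once if one of the two small spools was shifted by more than 30 mm or toppled (distance of any of small_spool, spare_spool from where it was at the start of the episode above 0.03 m or angle between spare_spool's own z axis and vertical above 0.5 rad).
It fails at once if the tray was shifted by more than 40 mm (distance of tray from where it was at the start of the episode above 0.04 m).
It fails at once if the large spool was dropped (falling faster than 0.75 m/s out of the fingers) (linear speed of spool above 0.75 m/s and contact force between the fingers and spool below 0.05 N).
It fails at once if the bottle or the jar was knocked over (angle between any of flux_bottle, jar's own z axis and vertical above 0.5 rad).
It also fails if it takes over 70 s, if anything falls off the work surface, if the arm or the gripper's body presses on something with over 40 N, if the wrist force passes 120 N, or if a joint passes its speed limit or range.

## Working session

There is one attempt and no reset: what is moved stays moved. The work goes in short steps, Python scripts to look and compute and a shell command to move; the robot and the scene stay as the last step left them, time stands still between calls to the robot, and variables do not carry over. Pictures are saved under pics/ and viewed, and the job is handed in when it is done.

```bash
mkdir -p pics; ls
python3 - <<'E'
from rig import *
import cv2
o=get_obs(); print(o)
for n in ["scene","top","wrist"]:
    c=camera_info(n); print(n,c)
    cv2.imwrite(f"pics/{n}0.png",grab_frame(n))
E
```

```text
pics
{'time': 0.0, 'qpos': array([ 1.15651965,  0.41796618, -0.01031487,  1.6141859 ,  0.00466884,
        1.11065259, -0.05300013]), 'dq': array([-3.49793724e-04,  8.18451404e-05,  5.19404835e-04, -8.31313055e-04,
       -2.46531932e-03,  2.08815482e-04,  2.61058949e-04]), 'effort': array([ 3.88056851e-04, -8.51265264e+01,  6.38776403e-01, -4.25995123e+01,
       -4.87958605e-02,  1.86095451e-02,  1.16882775e-04]), 'tcp_pos': array([ 0.22749528, -0.58172783,  0.20482514]), 'orientation': array([-0.13113396,  0.6952677 , -0.69445065,  0.13093892]), 'ft_force': array([ 0.42598453, -0.01410108, -0.47388974]), 'wrist_torque': array([-0.03232188, -0.01057725,  0.01806856]), 'grip_width': 0.09411225010395255}
scene {'intrinsics': array([[395.47655451,   0.        , 320.43666973],
       [  0.        , 395.47655451, 205.37266021],
       [  0.        ,   0.        ,   1.        ]]), 'D': array([0.02600056, 0.        , 0.        , 0.        , 0.        ]), 'rvec': array([ 1.08440506,  2.55002906, -0.86734585]), 'tvec': array([ 0.37805458, -0.28328982,  1.36366157])}
top {'intrinsics': array([[460.70272745,   0.        , 322.72093294],
       [  0.        , 460.70272745, 198.79115236],
       [  0.        ,   0.        ,   1.        ]]), 'D': array([-0.11773823,  0.        ,  0.        ,  0.        ,  0.        ]), 'rvec': array([ 2.19414698, -2.17866578,  0.03812483]), 'tvec': array([0.00928829, 0.54143225, 1.30719273])}
wrist {'intrinsics': array([[354.44554057,   0.        , 318.80131426],
       [  0.        , 354.44554057, 201.03679274],
       [  0.        ,   0.        ,   1.        ]]), 'D': array([-0.0509425,  0.       ,  0.       ,  0.       ,  0.       ]), 'rvec': array([-2.41755538,  1.65155289,  0.20659128]), 'tvec': array([-0.62472523, -0.02512925,  0.38943406])}
```

View pics/scene0.png

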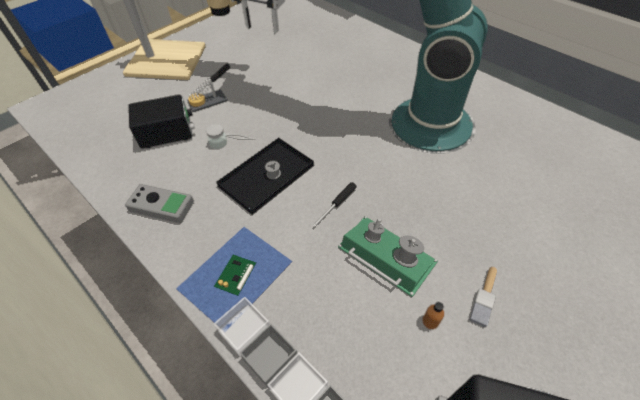

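View pics/top0.png

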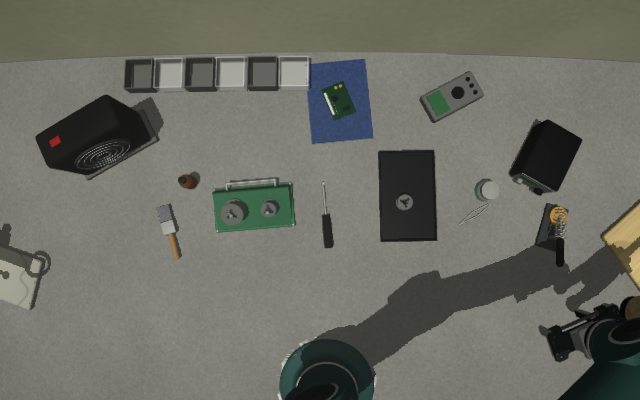

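View pics/wrist0.png

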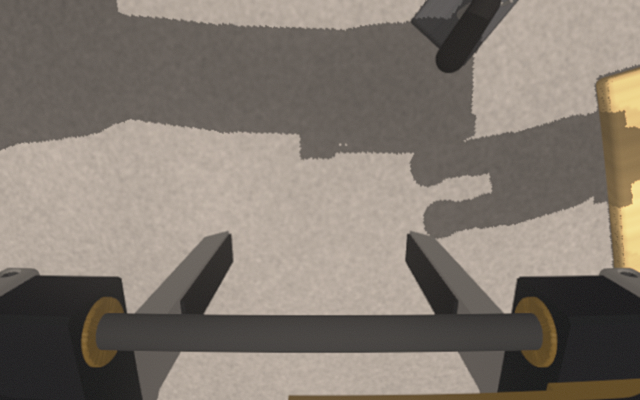

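```bash
cat > h.py <<'E'
import numpy as np, cv2
from rig import *
from scipy.spatial.transform import Rotation as R
def ray(name,uv,c=None):
    c=c or camera_info(name)
    p=cv2.undistortPoints(np.array(uv,float).reshape(-1,1,2),c["intrinsics"],c["D"]).reshape(-1,2)
    Rm=cv2.Rodrigues(c["rvec"])[0]
    o=-Rm.T@c["tvec"]
    d=np.c_[p,np.ones(len(p))]@Rm
    return o,d/np.linalg.norm(d,axis=1,keepdims=True)
def onz(name,uv,z,c=None):
    o,d=ray(name,uv,c); return o+d*((z-o[2])/d[:,2])[:,None]
def proj(name,P,c=None):
    c=c or camera_info(name)
    return cv2.projectPoints(np.array(P,float).reshape(-1,1,3),c["rvec"],c["tvec"],c["intrinsics"],c["D"])[0].reshape(-1,2)
def tri(obs):
    A=np.zeros((3,3));b=np.zeros(3)
    for o,d in obs:
        M=np.eye(3)-np.outer(d,d);A+=M;b+=M@o
    return np.linalg.solve(A,b)
E
python3 - <<'E'
import cv2
t=cv2.imread("pics/top0.png");s=cv2.imread("pics/scene0.png")
cv2.imwrite("pics/topz.png",cv2.resize(t[165:245,170:310],None,fx=5.5,fy=5.5,interpolation=cv2.INTER_CUBIC))
cv2.imwrite("pics/scz.png",cv2.resize(s[200:340,320:460],None,fx=4.2,fy=4.2,interpolation=cv2.INTER_CUBIC))
cv2.imwrite("pics/trz.png",cv2.resize(t[140:250,365:505],None,fx=5,fy=5,interpolation=cv2.INTER_CUBIC))
E
```

```text
(no output)
```

View pics/topz.png

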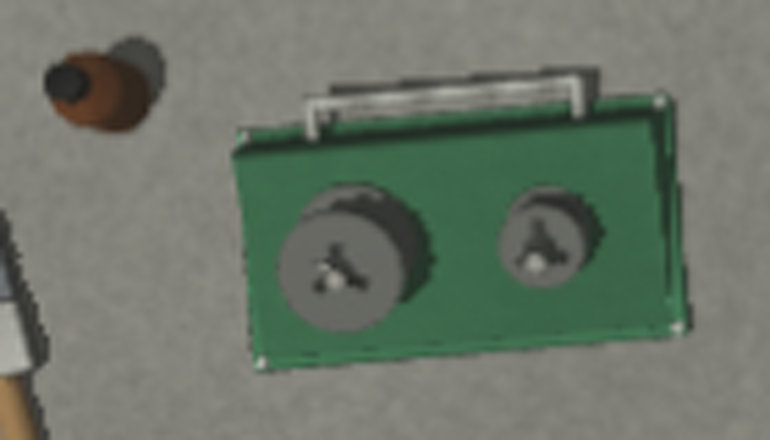

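View pics/scz.png

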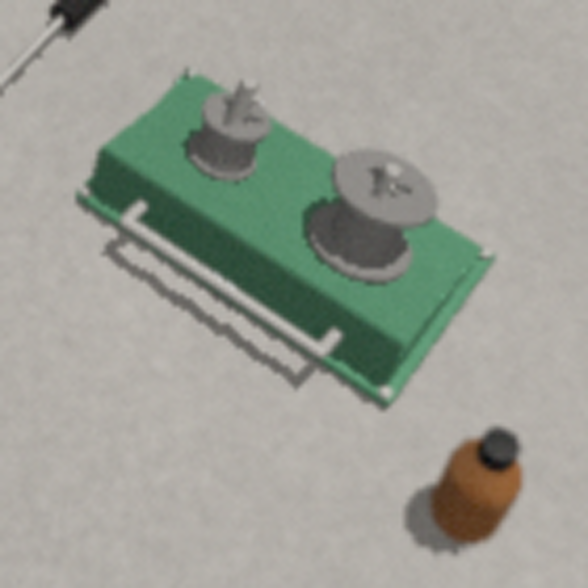

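View pics/trz.png

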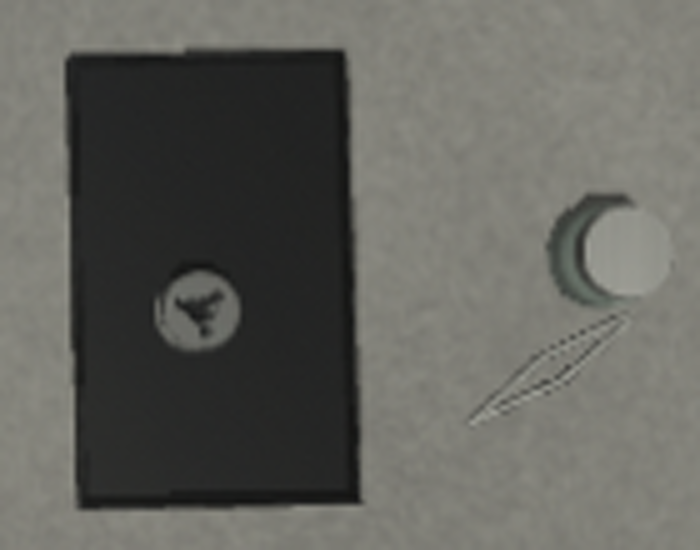

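Run:
```python
from h import *
def T(u,v):return (170+u/5.5-.41,165+v/5.5-.41)
def S(u,v):return (320+u/4.2-.38,200+v/4.2-.38)
def t2(a,b):
    o,d=ray("top",[a]);o2,d2=ray("scene",[b]);return tri([(o,d[0]),(o2,d2[0])])
print("big top flange",t2(T(342,271),S(386,189)))
print("small top flange",t2(T(543,246),S(236,118)))
print("corner front left",t2(T(262,362),S(487,256)))
print("corner back left",t2(T(247,135),S(388,393)))
print("spindle tips",t2(T(332,275),S(394,168)),t2(T(536,262),S(245,92)))
print("corner back right",t2(T(661,100),S(84,197)),"front right",t2(T(680,327),S(186,74)))
def Z(u,v):return (365+u/5-.4,140+v/5-.4)
print("tray rim",onz("top",[Z(68,55),Z(344,52),Z(360,500),Z(78,507)],.024))
print("spare top",onz("top",[Z(199,311)],.036), "jar top",onz("top",[Z(628,252)],.06),"bottle",onz("top",[T(68,83)],.095))
```

```text
big top flange [0.49342927 0.26305172 0.08077758]
small top flange [0.50723463 0.1636273  0.06802798]
corner front left [0.44667905 0.31973686 0.01130156]
corner back left [0.56546714 0.32980115 0.01554628]
spindle tips [0.49125459 0.26323947 0.10141902] [0.49948734 0.16338746 0.08763094]
corner back right [0.58590608 0.11064228 0.00826353] front right [0.46803945 0.09770404 0.01109185]
tray rim [[ 0.68017663 -0.1450061   0.024     ]
 [ 0.68341163 -0.30422468  0.024     ]
 [ 0.42672271 -0.31198571  0.024     ]
 [ 0.42208105 -0.15095387  0.024     ]]
spare top [[ 0.53324192 -0.21785313  0.036     ]] jar top [[ 0.56671126 -0.45637358  0.06      ]] bottle [[0.58709212 0.39850451 0.095     ]]
```

```bash
cat >> h.py <<'E'
def pose():
    o=get_obs(); return np.array(o["tcp_pos"]),R.from_quat(o["orientation"])
def st():
    o=get_obs(); print("t",round(o["time"],2),"tcp",np.round(o["tcp_pos"],4),"\nq",np.round(o["qpos"],2),"F",np.round(o["ft_force"],2),"M",np.round(o["wrist_torque"],2),"w",round(o["grip_width"]*1e3,1))
    print("axes(cols)\n",np.round(R.from_quat(o["orientation"]).as_matrix(),3))
AX=np.array([-.342*np.cos(.094),-.342*np.sin(.094),.940]);AX/=np.linalg.norm(AX)
def to(P,y,z):
    "shift mm and rotvec from current to TCP P with finger dir y, jaw dir approx z"
    p,r=pose(); y=np.array(y)/np.linalg.norm(y); z=np.array(z)-np.dot(z,y)*y; z/=np.linalg.norm(z)
    M=np.c_[np.cross(y,z),y,z]; M0=r.as_matrix()
    print("shift",np.round(M0.T@(np.array(P)-p)*1e3,1),"turn",np.round(R.from_matrix(M0.T@M).as_rotvec(),3))
E
python3 - <<'E'
from h import *
st()
seat=np.array([.510,.2646,.034])
for z in ([0,1,0],[1,0,0.3],[0,-1,0],[-1,0,-.3]):
    to(seat+AX*.16,-AX,z)
E
```

```text
t 0.15 tcp [ 0.2275 -0.5818  0.205 ] 
q [ 1.16  0.42 -0.01  1.61  0.    1.11 -0.05] F [-0.06 -0.09 -0.43] M [ 0.03 -0.01  0.02] w 94.0
axes(cols)
 [[-0.931 -0.     0.364]
 [-0.364  0.001 -0.931]
 [ 0.    -1.    -0.001]]
shift [-518.8   21.2 -700.4] turn [ 0.489 -2.737 -0.048]
shift [-518.8   21.2 -700.4] turn [ 0.286 -1.189  0.236]
shift [-518.8   21.2 -700.4] turn [0.034 0.363 0.35 ]
shift [-518.8   21.2 -700.4] turn [-0.261  1.917  0.317]
```

```bash
python3 -m creep '[[[-519,-40,-700],[0.286,-1.189,0.236]],[[-519,-40,-700],[0.286,-1.189,0.236]],[[-519,-40,-700],[0.286,-1.189,0.236]],[[-519,-40,-700],[0.286,-1.189,0.236]],[[-519,-40,-700],[0.286,-1.189,0.236]],[[-519,-40,-700],[0.286,-1.189,0.236]],[[-519,-40,-700],[0.286,-1.189,0.236]],[[-519,-40,-700],[0.286,-1.189,0.236]],[[-519,-40,-700],[0.286,-1.189,0.236]],[[-519,-40,-700],[0.286,-1.189,0.236]]]' 94 10
python3 - <<'E'
from h import *
st()
seat=np.array([.510,.2646,.034])
to(seat+AX*.20,-AX,[1,0,.3])
E
```

```text
time: 0.98
tcp_pos: [0.3365, -0.1785, 0.2246]
orientation: [-0.4, 0.411, -0.569, 0.589]
ft_force: [1.8, 0.5, 0.7]
grip_width: 0.0939
t 0.98 tcp [ 0.3365 -0.1785  0.2246] 
q [ 0.99 -0.22 -0.33  2.32 -0.43  0.81  0.93] F [1.83 0.46 0.7 ] M [-0.05  0.17 -0.03] w 93.9
axes(cols)
 [[ 0.014  0.341  0.94 ]
 [-0.999  0.033  0.003]
 [-0.03  -0.939  0.342]]
shift [-434.9   52.8   99.7] turn [-0.001  0.005 -0.001]
```

```bash
python3 -m creep '[[[-435,50,100],[0,0,0]],[[-435,50,100],[0,0,0]],[[-435,50,100],[0,0,0]],[[-435,50,100],[0,0,0]],[[-435,50,100],[0,0,0]],[[-435,50,100],[0,0,0]],[[-435,50,100],[0,0,0]],[[-435,50,100],[0,0,0]],[[-435,50,100],[0,0,0]],[[-435,50,100],[0,0,0]]]'
python3 - <<'E'
from h import *
st()
seat=np.array([.510,.2646,.034])
to(seat+AX*.20,-AX,[1,0,.3])
E
```

```text
time: 1.82
tcp_pos: [0.421, 0.1786, 0.2239]
orientation: [-0.404, 0.411, -0.569, 0.586]
ft_force: [-0.0, -3.0, -0.1]
grip_width: 0.0942
t 1.82 tcp [0.421  0.1786 0.2239] 
q [ 0.82 -0.2  -1.25  2.2  -0.1   0.69 -0.38] F [-0.04 -2.96 -0.14] M [-0.17  0.3  -0.09] w 94.2
axes(cols)
 [[ 0.013  0.334  0.942]
 [-1.     0.025  0.005]
 [-0.021 -0.942  0.334]]
shift [-79.2  10.7  19.5] turn [0.007 0.007 0.008]
```

```bash
python3 -m creep '[[[-40,5,10],[0,0,0]],[[-79,10,20],[0,0,0]],[[-79,10,20],[0,0,0]],[[-79,10,20],[0,0,0]]]'
python3 - <<'E'
from h import *
st()
seat=np.array([.510,.2646,.034])
to(seat+AX*.20,-AX,[1,0,.3])
cv2.imwrite("pics/w1.png",grab_frame("wrist"))
E
```

```text
time: 2.15
tcp_pos: [0.4426, 0.2574, 0.2228]
orientation: [-0.404, 0.411, -0.57, 0.585]
ft_force: [0.1, -1.2, 0.7]
grip_width: 0.094
t 2.15 tcp [0.4426 0.2574 0.2228] 
q [ 0.46  0.16 -1.26  2.08  0.52  0.81 -1.09] F [ 0.14 -1.17  0.68] M [-0.22  0.18 -0.03] w 94.0
axes(cols)
 [[ 0.011  0.335  0.942]
 [-1.     0.023  0.004]
 [-0.021 -0.942  0.335]]
shift [-0.8  0.5 -0.9] turn [0.006 0.005 0.009]
```

View pics/w1.png

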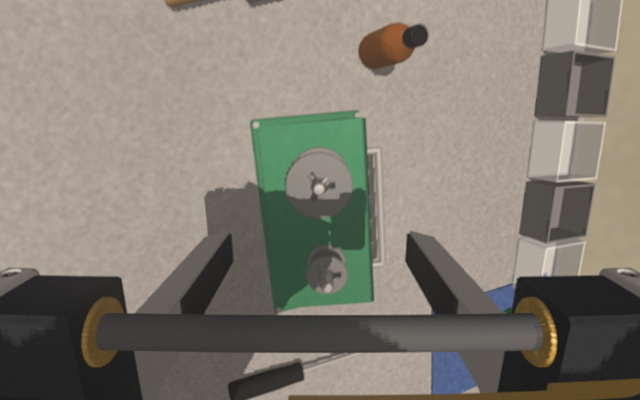

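Run:
```python
import cv2
t=cv2.imread("pics/w1.png")
cv2.imwrite("pics/w1z.png",cv2.resize(t[140:305,245:385],None,fx=4,fy=4,interpolation=cv2.INTER_CUBIC)[:600])
```

```text
(no output)
```

View pics/w1z.png

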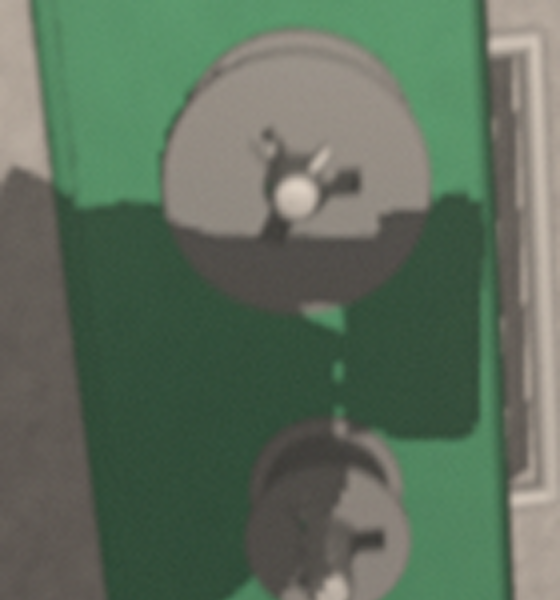

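Run:
```python
from h import *
st()
def T(u,v):return (170+u/5.5-.41,165+v/5.5-.41)
def S(u,v):return (320+u/4.2-.38,200+v/4.2-.38)
w=(245+297/4-.4,140+182/4-.4)
R1=[ray("top",[T(342,271)]),ray("scene",[S(386,189)]),ray("wrist",[w])]
R1=[(o,d[0]) for o,d in R1]
P=tri(R1);print("all",P)
for o,d in R1: v=P-o; print("resid mm",np.round((v-d*(v@d))*1e3,2))
print("T+W",tri([R1[0],R1[2]]),"S+W",tri([R1[1],R1[2]]),"T+S",tri(R1[:2]))
c=camera_info("wrist");Rm=cv2.Rodrigues(c["rvec"])[0];cam=-Rm.T@c["tvec"];print("cam",cam,"depth axis",Rm[2])
print("dist by size",354.4*32/(133.5/4)/1e3, Rm[2]@(P-cam))
print("pred tip px",(proj("wrist",[P+AX*.013,P])-[245-.4,140-.4])*4)
```

```text
t 2.2 tcp [0.4434 0.2628 0.2222] 
q [ 0.45  0.17 -1.26  2.07  0.54  0.81 -1.11] F [-0.35  0.84  0.33] M [-0.07  0.2  -0.02] w 93.6
axes(cols)
 [[ 0.012  0.335  0.942]
 [-1.     0.029  0.002]
 [-0.027 -0.942  0.335]]
all [0.49373308 0.26533473 0.07941558]
resid mm [-1.16  3.87  0.82]
resid mm [ 2.    0.42 -1.33]
resid mm [-0.84 -4.29  0.52]
T+W [0.496998   0.26574595 0.06647866] S+W [0.49337224 0.26797168 0.08310934] T+S [0.49342927 0.26305172 0.08077758]
cam [0.38224738 0.32960125 0.39274903] depth axis [ 0.32856841 -0.2211239  -0.91823037]
dist by size 0.33979925093632957 0.33855383199443256
pred tip px [[294.04904378 212.75406527]
 [294.38773367 200.24613328]]
```

Run:
```python
from h import *
st()
c=camera_info("wrist"); f=grab_frame("wrist"); o=get_obs(); print(o["tcp_pos"])
cv2.imwrite("pics/w2.png",f)
np.savez("w2.npz",**c)
cv2.imwrite("pics/w2z.png",cv2.resize(f[140:240,260:390],None,fx=6,fy=6,interpolation=cv2.INTER_CUBIC))
```

```text
t 2.2 tcp [0.4434 0.2628 0.2222] 
q [ 0.45  0.17 -1.26  2.07  0.54  0.81 -1.11] F [-0.35  0.84  0.33] M [-0.07  0.2  -0.02] w 93.6
axes(cols)
 [[ 0.012  0.335  0.942]
 [-1.     0.029  0.002]
 [-0.027 -0.942  0.335]]
[0.44149316 0.26147913 0.22184111]
```

View pics/w2z.png

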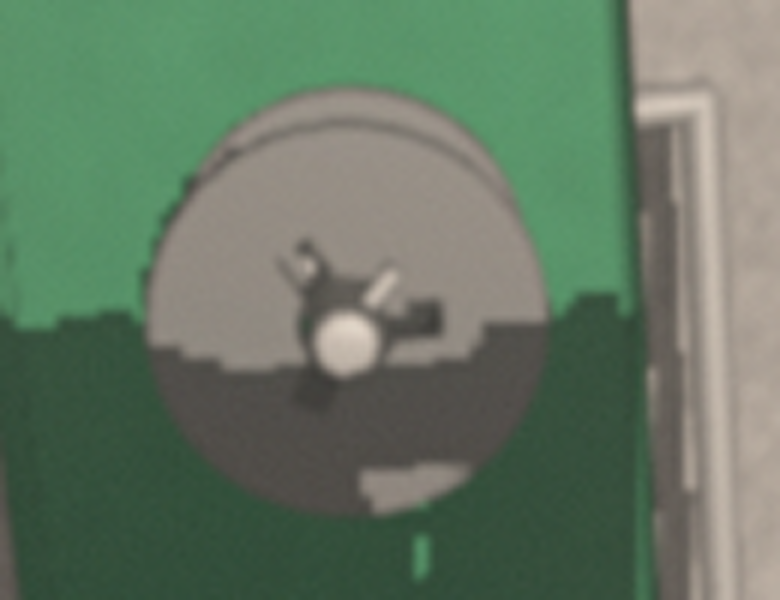

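Run:
```python
from h import *
st()
c=dict(np.load("w2.npz"))
def W(u,v):return (260+u/6-.42,140+v/6-.42)
def T(u,v):return (170+u/5.5-.41,165+v/5.5-.41)
def S(u,v):return (320+u/4.2-.38,200+v/4.2-.38)
for nm,a,b,w in (("flange",T(342,271),S(386,189),W(347.5,319.5)),("tip",T(332,275),S(394,168),W(348,345))):
  R1=[ray("top",[a]),ray("scene",[b]),ray("wrist",[w],c)]
  R1=[(o,d[0]) for o,d in R1]
  P=tri(R1);print(nm,P)
  for o,d in R1: v=P-o; print("resid mm",np.round((v-d*(v@d))*1e3,2))
  if nm=="flange": 
    F=P
    print("pred",(proj("wrist",[P,P+AX*.013,P+AX*.013,P-AX*.05],c)-[260-.42,140-.42])*6)
    # keyways / pin on planes
    e1=np.cross([0,1,0],AX);e1/=np.linalg.norm(e1);e2=np.cross(AX,e1)
    def onp(uv,Q):
        o,d=ray("wrist",[uv],c);d=d[0];return o+d*((Q-o)@AX/(d@AX))
    C=onp(W(347.5,319.5),F)
    for nm2,uv,h in (("key",(438,318),0),("key",(303,250),0),("key",(313,405),0),("pinend",(385,268),.0046),("tip",(348,345),.013)):
        v=onp(W(*uv),C+AX*h)-C-AX*h
        print(nm2,"r",round(np.hypot(v@e1,v@e2)*1e3,1),"ang",round(np.degrees(np.arctan2(v@e2,v@e1)),1))
```

```text
t 2.25 tcp [0.4415 0.2615 0.2218] 
q [ 0.46  0.17 -1.26  2.08  0.52  0.81 -1.09] F [-0.14  0.41  0.37] M [-0.06  0.24  0.01] w 94.0
axes(cols)
 [[ 0.017  0.331  0.944]
 [-1.     0.03   0.007]
 [-0.026 -0.943  0.331]]
flange [0.4930931  0.26284587 0.08027754]
resid mm [-1.77  1.67  0.33]
resid mm [ 1.42 -2.04 -0.37]
resid mm [0.36 0.38 0.04]
pred [[349.70344723 317.08865405]
 [349.11747361 336.51914648]
 [349.11747361 336.51914648]
 [351.60177303 254.15536875]]
key r 14.4 ang 1.1
key r 13.3 ang 122.0
key r 15.2 ang -111.4
pinend r 11.0 ang 57.9
tip r 1.0 ang -79.2
tip [0.48904173 0.26281565 0.09736631]
resid mm [-3.5   0.45  0.04]
resid mm [ 1.42 -1.17 -0.61]
resid mm [2.08 0.72 0.57]
```

Run:
```python
from h import *
F=np.array([.4931,.2628,.0803])
to(F+AX*.03,-AX,[.94,0,.342]);to(F-AX*.024,-AX,[.94,0,.342])
```

```text
shift [  3.3 120.6   1.5] turn [0.01  0.007 0.002]
shift [  3.2 174.6   2.1] turn [0.01  0.007 0.002]
```

```bash
python3 -m creep '[[[2,40,1],[0.01,0.007,0]],[[3,80,1.5],[0.01,0.007,0]],[[3,110,1.5],[0.01,0.007,0.002]],[[3,115,1.5],[0.01,0.007,0.002]],[[3,115,1.5],[0.01,0.007,0.002]]]' 84
python3 - <<'E'
from h import *
st()
cv2.imwrite("pics/w3.png",grab_frame("wrist"))
F=np.array([.4931,.2628,.0803])
to(F-AX*.024,-AX,[.94,0,.342])
E
```

```text
time: 2.67
tcp_pos: [0.4799, 0.2617, 0.1128]
orientation: [-0.401, 0.413, -0.569, 0.587]
ft_force: [-0.6, -0.2, -0.0]
grip_width: 0.0836
t 2.67 tcp [0.4799 0.2617 0.1128] 
q [ 0.17  0.42 -0.99  2.12  0.94  0.7  -1.43] F [-0.59 -0.2  -0.03] M [-0.03  0.21 -0.02] w 83.6
axes(cols)
 [[ 0.011  0.337  0.941]
 [-0.999  0.032  0.001]
 [-0.03  -0.941  0.337]]
shift [ 0.8 60.6  0.3] turn [ 0.001  0.001 -0.001]
```

View pics/w3.png

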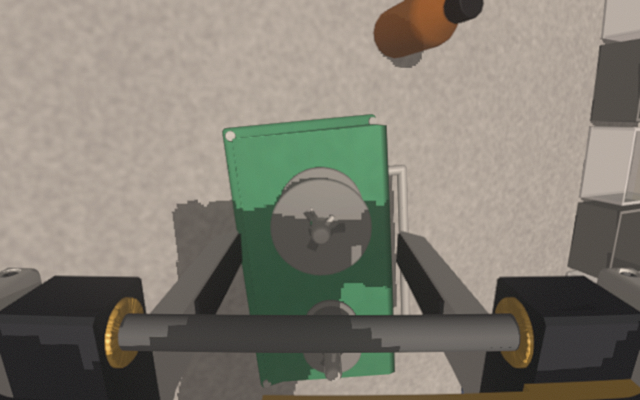

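```bash
python3 -m creep '[[[1,25,0],[0,0,0]],[[1,45,0],[0,0,0]],[[1,60,0],[0,0,0]],[[1,60,0],[0,0,0]],[[1,60,0],[0,0,0]]]' 84
python3 - <<'E'
from h import *
st()
cv2.imwrite("pics/w4.png",grab_frame("wrist"))
F=np.array([.4931,.2628,.0803])
to(F-AX*.024,-AX,[.94,0,.342])
E
```

```text
time: 3.13
tcp_pos: [0.5012, 0.2635, 0.0604]
orientation: [-0.399, 0.412, -0.569, 0.589]
ft_force: [-0.5, 0.6, 0.5]
grip_width: 0.0843
t 3.13 tcp [0.5012 0.2635 0.0604] 
q [ 0.08  0.53 -0.87  2.11  1.12  0.65 -1.57] F [-0.5   0.56  0.45] M [-0.04  0.26 -0.04] w 84.3
axes(cols)
 [[ 0.011  0.341  0.94 ]
 [-0.999  0.033  0.   ]
 [-0.031 -0.939  0.341]]
shift [ 0.2  2.8 -1. ] turn [-0.001  0.    -0.001]
```

View pics/w4.png

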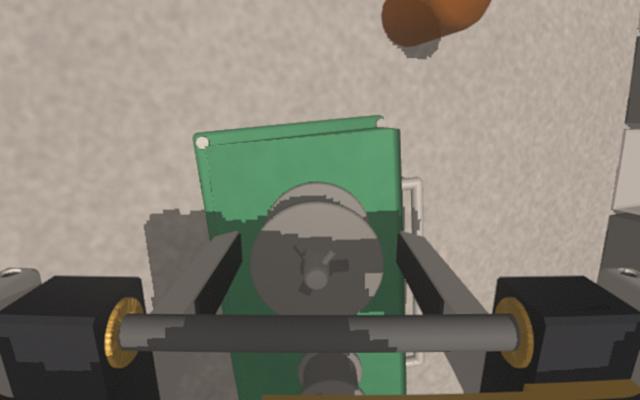

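```bash
python3 -m creep '[[[0,3,0],[0,0,0]],[[0,3,0],[0,0,0]],[[0,3,0],[0,0,0]],[[0,3,0],[0,0,0]],[[0,3,0],[0,0,0]],[[0,3,0],[0,0,0]],[[0,3,0],[0,0,0]]]' 55 12
python3 - <<'E'
from h import *
st()
E
```

```text
time: 3.77
tcp_pos: [0.5024, 0.2641, 0.0584]
orientation: [-0.399, 0.412, -0.569, 0.589]
ft_force: [-3.4, -0.5, 7.7]
grip_width: 0.063
t 3.77 tcp [0.5024 0.2641 0.0584] 
q [ 0.07  0.54 -0.86  2.11  1.13  0.65 -1.58] F [-3.41 -0.45  7.68] M [-0.19  0.2  -0.06] w 63.0
axes(cols)
 [[ 0.012  0.342  0.94 ]
 [-0.999  0.034  0.   ]
 [-0.032 -0.939  0.342]]
```

```bash
python3 -m creep '[[[0,-1.5,0],[0,0,0]],[[0,-1.5,0],[0,-0.11,0]],[[0,-1.5,0],[0,-0.22,0]],[[0,-1.5,0],[0,-0.33,0]],[[0,-1.5,0],[0,-0.44,0]],[[0,-1.5,0],[0,-0.55,0]],[[0,-1.5,0],[0,-0.66,0]],[[0,-1.5,0],[0,-0.77,0]],[[0,-1.5,0],[0,-0.82,0]],[[0,-1.5,0],[0,-0.82,0]]]'
python3 - <<'E'
from h import *
st()
cv2.imwrite("pics/w5.png",grab_frame("wrist"))
E
```

```text
time: 4.6
tcp_pos: [0.5017, 0.264, 0.0597]
orientation: [-0.593, 0.142, -0.362, 0.705]
ft_force: [1.4, -0.1, -0.8]
grip_width: 0.0629
t 4.6 tcp [0.5017 0.264  0.0597] 
q [ 0.16  0.59 -0.98  2.11  1.19  0.72 -0.79] F [ 1.38 -0.07 -0.82] M [-0.03  0.25  0.01] w 62.9
axes(cols)
 [[ 0.697  0.342  0.631]
 [-0.68   0.034  0.733]
 [ 0.229 -0.939  0.256]]
```

View pics/w5.png

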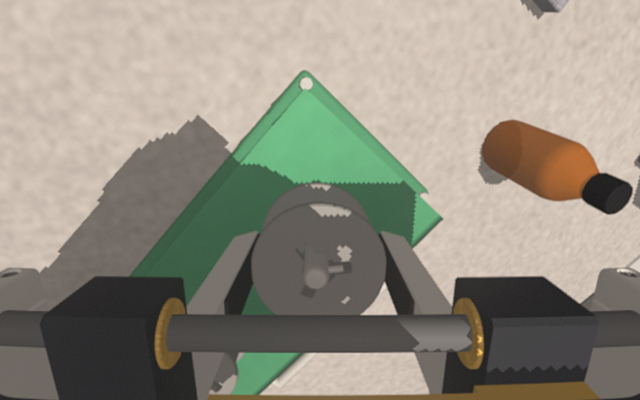

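```bash
python3 -m creep '[[[0,-1.5,0],[0,0,0]],[[0,-3,0],[0,0,0]],[[0,-4,0],[0,0,0]],[[0,-4,0],[0,0,0]]]'
python3 - <<'E'
from h import *
st()
f=cv2.imread("pics/w5.png")
cv2.imwrite("pics/w5z.png",cv2.resize(f[220:310,260:380],None,fx=6,fy=6,interpolation=cv2.INTER_CUBIC))
E
```

```text
time: 4.98
tcp_pos: [0.5004, 0.2639, 0.0637]
orientation: [-0.592, 0.144, -0.364, 0.704]
ft_force: [-0.2, -0.5, -0.8]
grip_width: 0.0632
t 4.98 tcp [0.5004 0.2639 0.0637] 
q [ 0.16  0.58 -0.98  2.11  1.18  0.72 -0.78] F [-0.24 -0.52 -0.8 ] M [-0.06  0.38  0.01] w 63.2
axes(cols)
 [[ 0.694  0.342  0.634]
 [-0.683  0.034  0.73 ]
 [ 0.228 -0.939  0.257]]
```

View pics/w5z.png

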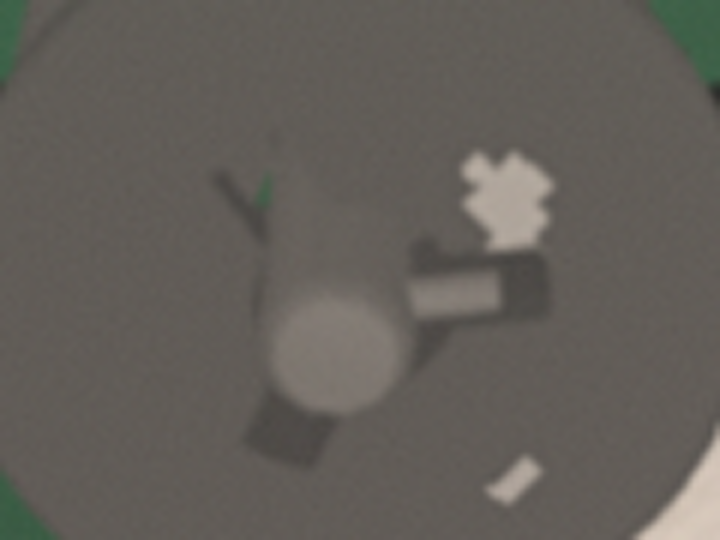

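```bash
python3 -m creep '[[[0,-4,0],[0,0,0]],[[0,-8,0],[0,0,0]],[[0,-12,0],[0,0,0]],[[0,-16,0],[0,0,0]],[[0,-16,0],[0,0,0]]]' - 16
python3 - <<'E'
from h import *
st()
cv2.imwrite("pics/w6.png",grab_frame("wrist"))
E
```

```text
time: 5.4
tcp_pos: [0.4949, 0.2635, 0.0797]
orientation: [-0.592, 0.144, -0.364, 0.705]
ft_force: [-0.3, 1.0, -0.2]
grip_width: 0.0632
t 5.4 tcp [0.4949 0.2635 0.0797] 
q [ 0.19  0.55 -1.02  2.12  1.13  0.73 -0.75] F [-0.29  1.02 -0.18] M [-0.05  0.25 -0.01] w 63.2
axes(cols)
 [[ 0.694  0.343  0.633]
 [-0.683  0.034  0.73 ]
 [ 0.229 -0.939  0.258]]
```

View pics/w6.png

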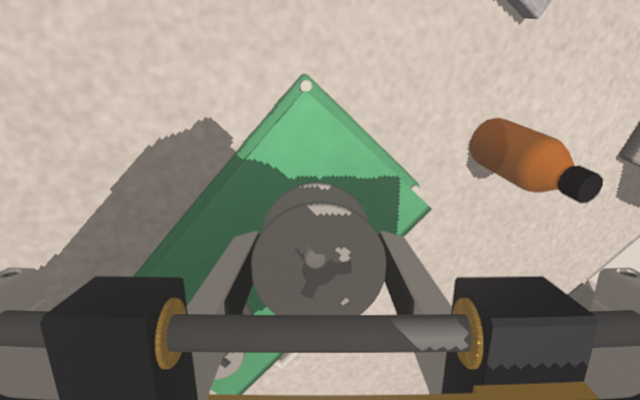

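The upper flange has cleared the pin; the spool rides in the pads and the spindle tip shows in the bore at (315,262). Continuing straight along the spindle.

```bash
python3 -m creep '[[[0,-6,0],[0,0,0]],[[0,-12,0],[0,0,0]],[[0,-18,0],[0,0,0]],[[0,-24,0],[0,0,0]],[[0,-28,0],[0,0,0]],[[0,-32,0],[0,0,0]],[[0,-36,0],[0,0,0]],[[0,-40,0],[0,0,0]],[[0,-44,0],[0,0,0]],[[0,-44,0],[0,0,0]]]'
python3 - <<'E'
from h import *
st()
cv2.imwrite("pics/w7.png",grab_frame("wrist"))
E
```

```text
time: 6.28
tcp_pos: [0.4799, 0.262, 0.1212]
orientation: [-0.592, 0.143, -0.364, 0.705]
ft_force: [-0.3, 0.4, -2.0]
grip_width: 0.0631
t 6.28 tcp [0.4799 0.262  0.1212] 
q [ 0.27  0.46 -1.12  2.12  1.    0.76 -0.66] F [-0.25  0.43 -1.95] M [0.01 0.22 0.02] w 63.1
axes(cols)
 [[ 0.694  0.343  0.633]
 [-0.683  0.034  0.73 ]
 [ 0.229 -0.939  0.258]]
```

View pics/w7.png

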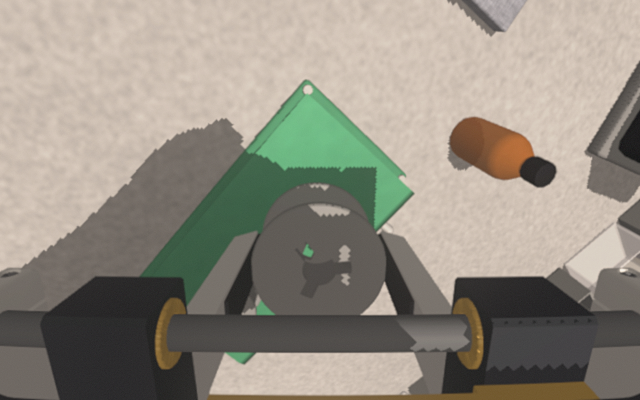

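```bash
python3 -m creep '[[[0,-8,0],[0,0,0]],[[0,-16,0],[0,0,0]],[[0,-26,0],[0,0,0]],[[0,-40,0],[0,0,0]],[[0,-55,0],[0,0,0]],[[0,-65,0],[0,0,0]],[[0,-65,0],[0,0,0]]]' - 20
python3 - <<'E'
from h import *
st()
cv2.imwrite("pics/s8.png",grab_frame("scene"))
cv2.imwrite("pics/t8.png",grab_frame("top"))
f=cv2.imread("pics/s8.png")[180:330,300:480];cv2.imwrite("pics/s8z.png",cv2.resize(f,None,fx=4,fy=4))
to([.62,-.228,.16],[0,0,-1],[0,1,0]);to([.62,-.228,.16],[0,0,-1],[0,-1,0])
E
```

```text
time: 6.92
tcp_pos: [0.4577, 0.2601, 0.1838]
orientation: [-0.592, 0.142, -0.365, 0.705]
ft_force: [1.0, 0.1, 0.1]
grip_width: 0.0632
t 6.92 tcp [0.4577 0.2601 0.1838] 
q [ 0.4   0.3  -1.23  2.11  0.74  0.79 -0.46] F [0.95 0.1  0.07] M [ 0.02  0.25 -0.01] w 63.2
axes(cols)
 [[ 0.693  0.346  0.632]
 [-0.683  0.034  0.73 ]
 [ 0.231 -0.938  0.26 ]]
shift [ 440.2   60.3 -258.4] turn [-0.164 -0.739  0.322]
shift [ 440.2   60.3 -258.4] turn [-0.404  2.364 -0.205]
```

View pics/s8z.png

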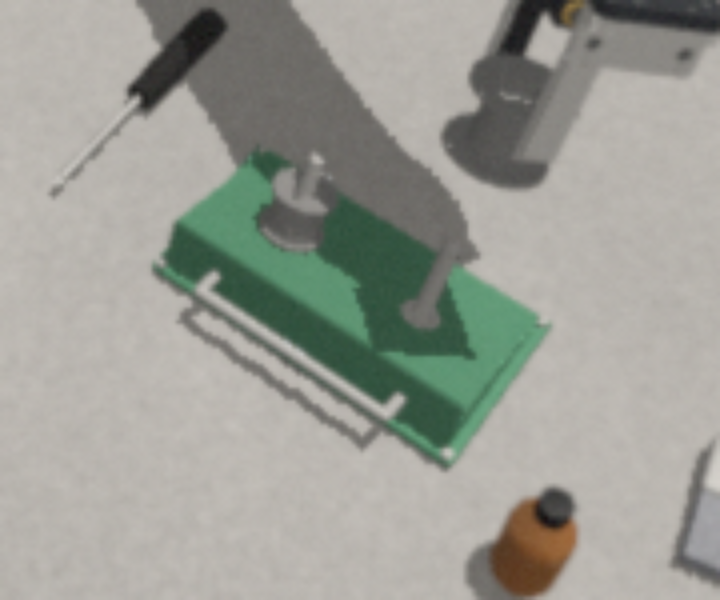

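```bash
python3 -m creep '[[[20,-5,-5],[0,0,0]],[[50,-5,-25],[-0.02,-0.08,0.04]],[[85,0,-45],[-0.04,-0.16,0.08]],[[120,5,-65],[-0.06,-0.24,0.11]],[[155,10,-85],[-0.08,-0.33,0.15]],[[190,15,-105],[-0.09,-0.4,0.18]],[[225,20,-125],[-0.11,-0.48,0.21]],[[260,25,-145],[-0.13,-0.56,0.25]],[[295,28,-165],[-0.15,-0.64,0.28]],[[330,32,-185],[-0.164,-0.739,0.322]]]'
python3 - <<'E'
from h import *
st()
to([.62,-.228,.16],[0,0,-1],[0,1,0])
E
```

```text
time: 7.85
tcp_pos: [0.5636, -0.0524, 0.1799]
orientation: [0.707, -0.0, -0.002, -0.707]
ft_force: [1.0, -0.1, 0.4]
grip_width: 0.0627
t 7.85 tcp [ 0.5636 -0.0524  0.1799] 
q [ 0.89  0.62 -1.18  1.76  0.62  1.2   1.1 ] F [ 1.04 -0.08  0.38] M [ 0.01 -0.09  0.06] w 62.7
axes(cols)
 [[ 1.    -0.003 -0.003]
 [ 0.003 -0.001  1.   ]
 [-0.003 -1.    -0.001]]
shift [  56.    19.8 -175.7] turn [ 0.001  0.003 -0.003]
```

```bash
python3 -m creep '[[[12,5,-36],[0,0,0]],[[24,10,-72],[0,0,0]],[[36,15,-108],[0,0,0]],[[48,18,-144],[0,0,0]],[[58,20,-170],[0,0,0]],[[58,20,-176],[0,0,0]],[[58,20,-176],[0,0,0]],[[58,20,-176],[0,0,0]]]'
python3 - <<'E'
from h import *
st()
s=grab_frame("scene");w=grab_frame("wrist")
cv2.imwrite("pics/w9.png",w)
cv2.imwrite("pics/s9.png",cv2.resize(s[90:240,190:340],None,fx=4,fy=4))
to([.622,-.228,.10],[0,0,-1],[0,1,0])
E
```

```text
time: 8.52
tcp_pos: [0.6216, -0.2274, 0.1587]
orientation: [0.707, -0.001, -0.003, -0.707]
ft_force: [-0.0, 1.0, -1.5]
grip_width: 0.0629
t 8.52 tcp [ 0.6216 -0.2274  0.1587] 
q [ 0.98  0.79 -1.08  1.53  0.71  1.27  1.37] F [-0.01  0.97 -1.49] M [ 0.08 -0.16  0.  ] w 62.9
axes(cols)
 [[ 1.    -0.005 -0.003]
 [ 0.003 -0.     1.   ]
 [-0.005 -1.    -0.   ]]
shift [ 0.4 59.6 -1.3] turn [ 0.001  0.004 -0.004]
```

View pics/w9.png

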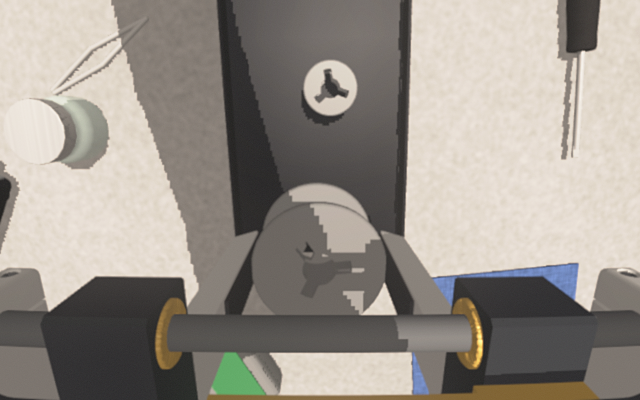

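View pics/s9.png

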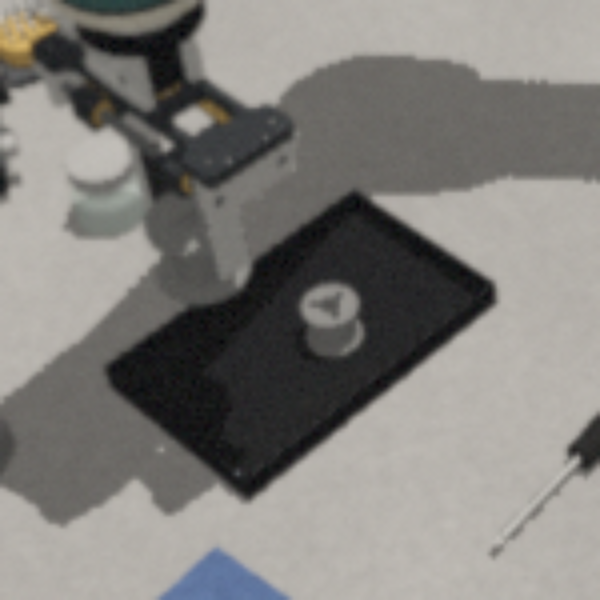

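```bash
python3 - <<'E'
from h import *
print(onz("wrist",[(330,88)],.039), onz("wrist",[(229,200),(402,200)],.02))
E
python3 -m creep '[[[0,15,0],[0,0,0]],[[0,30,0],[0,0,0]],[[0,45,0],[0,0,0]],[[0,60,-1],[0,0,0]],[[0,75,-1],[0,0,0]],[[0,90,-1],[0,0,0]],[[0,105,-1],[0,0.003,-0.003]],[[0,115,-1],[0,0.003,-0.003]],[[0,117,-1],[0,0.003,-0.004]],[[0,117,-1],[0,0.003,-0.004]]]'
```

```text
[[ 0.53169659 -0.21821249  0.039     ]] [[ 0.63055057 -0.31056223  0.02      ]
 [ 0.62984376 -0.14961165  0.02      ]]
time: 9.45
tcp_pos: [0.6212, -0.2276, 0.0419]
orientation: [0.707, 0.0, -0.001, -0.707]
ft_force: [-1.1, -0.1, -1.3]
grip_width: 0.063
```

```bash
python3 -m creep '[[[0,3,0],[0,0,0]],[[0,6,0],[0,0,0]],[[0,8,0],[0,0,0]],[[0,9,0],[0,0,0]],[[0,9,0],[0,0,0]]]'; python3 -c "
from h import *
st()"
```

```text
time: 9.87
tcp_pos: [0.6212, -0.2276, 0.0329]
orientation: [0.707, 0.0, -0.001, -0.707]
ft_force: [-0.6, 0.4, 0.1]
grip_width: 0.0629
t 9.87 tcp [ 0.6212 -0.2276  0.0329] 
q [ 0.94  0.91 -0.98  1.61  0.84  1.09  1.3 ] F [-0.56  0.37  0.09] M [ 0.05 -0.1  -0.01] w 62.9
axes(cols)
 [[ 1.    -0.001 -0.002]
 [ 0.002 -0.     1.   ]
 [-0.001 -1.    -0.   ]]
```

```bash
python3 -m creep '[[[0,1,0],[0,0,0]],[[0,1.5,0],[0,0,0]],[[0,2,0],[0,0,0]],[[0,2,0],[0,0,0]]]'; python3 -c "
from h import *
st()"
python3 -m creep '[[[0,1,0],[0,0,0]],[[0,1,0],[0,0,0]]]';python3 -c "
from h import *
st()"
```

```text
time: 10.2
tcp_pos: [0.6211, -0.2276, 0.0308]
orientation: [0.707, 0.0, -0.001, -0.707]
ft_force: [1.2, -0.2, -1.0]
grip_width: 0.0631
t 10.2 tcp [ 0.6211 -0.2276  0.0308] 
q [ 0.94  0.92 -0.98  1.61  0.84  1.09  1.29] F [ 1.15 -0.23 -1.01] M [ 0.07 -0.18 -0.02] w 63.1
axes(cols)
 [[ 1.    -0.001 -0.002]
 [ 0.002 -0.     1.   ]
 [-0.001 -1.    -0.   ]]
time: 10.37
tcp_pos: [0.6211, -0.2277, 0.0297]
orientation: [0.707, 0.0, -0.001, -0.707]
ft_force: [0.5, -0.7, -1.4]
grip_width: 0.0628
t 10.37 tcp [ 0.6211 -0.2277  0.0297] 
q [ 0.94  0.92 -0.98  1.61  0.84  1.08  1.29] F [ 0.54 -0.66 -1.4 ] M [ 0.07 -0.12  0.02] w 62.8
axes(cols)
 [[ 1.    -0.001 -0.001]
 [ 0.001 -0.     1.   ]
 [-0.001 -1.    -0.   ]]
```

```bash
python3 -m creep '[[[0,1,0],[0,0,0]],[[0,1,0],[0,0,0]]]'
python3 -m creep '[[[0,1,0],[0,0,0]],[[0,1,0],[0,0,0]]]'
```

```text
time: 10.53
tcp_pos: [0.621, -0.2276, 0.0285]
orientation: [0.707, 0.0, -0.001, -0.707]
ft_force: [0.5, -0.1, 0.0]
grip_width: 0.0629
time: 10.7
tcp_pos: [0.6211, -0.2276, 0.0275]
orientation: [0.707, 0.0, -0.001, -0.707]
ft_force: [0.5, 0.6, -0.9]
grip_width: 0.0628
```

```bash
python3 -m creep '[[[0,1,0],[0,0,0]],[[0,1,0],[0,0,0]]]'
```

```text
time: 10.87
tcp_pos: [0.6216, -0.2278, 0.0272]
orientation: [0.707, 0.001, -0.0, -0.707]
ft_force: [-1.5, -0.7, 8.5]
grip_width: 0.063
```

```bash
python3 -m creep '[[[0,-0.5,0],[0,0,0]],[[0,-0.5,0],[0,0,0]],[[0,-0.5,0],[0,0,0]],[[0,-0.5,0],[0,0,0]],[[0,-0.5,0],[0,0,0]],[[0,-0.5,0],[0,0,0]]]' 82
python3 - <<'E'
from h import *
cv2.imwrite("pics/w10.png",grab_frame("wrist"))
E
```

```text
time: 11.37
tcp_pos: [0.6216, -0.2278, 0.0276]
orientation: [0.707, 0.001, -0.0, -0.707]
ft_force: [-0.0, -0.1, -0.4]
grip_width: 0.0819
```

View pics/w10.png

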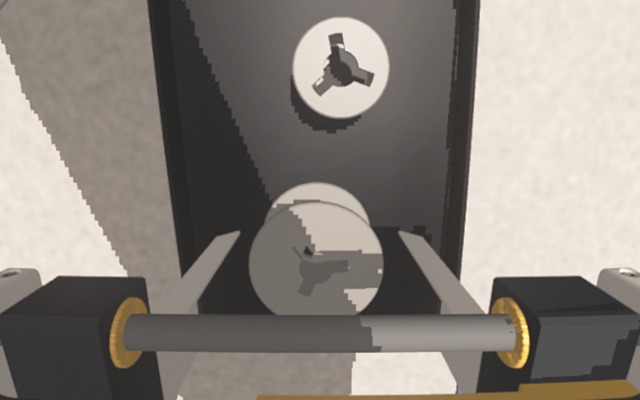

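The spool stands released in the tray, flange centred at about (316,265) with gaps to both fingers; the spare is at (341,67), untouched. Rising straight up.

```bash
python3 -m creep '[[[0,-10,0],[0,0,0]],[[0,-25,0],[0,0,0]],[[0,-50,0],[0,0,0]],[[0,-80,0],[0,0,0]],[[0,-115,0],[0,0,0]],[[-40,-150,0],[0,0,0]],[[-80,-180,0],[0,0,0]],[[-120,-180,0],[0,0,0]],[[-120,-180,0],[0,0,0]]]'
python3 - <<'E'
from h import *
st()
s=grab_frame("scene");cv2.imwrite("pics/s11.png",s)
cv2.imwrite("pics/s11z.png",cv2.resize(s[90:300,190:470],None,fx=2.8,fy=2.8))
w=grab_frame("wrist");cv2.imwrite("pics/w11.png",w)
E
```

```text
time: 12.17
tcp_pos: [0.4987, -0.2276, 0.21]
orientation: [0.708, 0.001, -0.0, -0.706]
ft_force: [-0.3, -0.6, -0.1]
grip_width: 0.0822
t 12.17 tcp [ 0.4987 -0.2276  0.21  ] 
q [ 1.28  0.55 -1.22  1.78  0.56  1.21  1.47] F [-0.34 -0.59 -0.12] M [ 0.03 -0.12  0.04] w 82.2
axes(cols)
 [[ 1.     0.    -0.001]
 [ 0.001 -0.004  1.   ]
 [ 0.    -1.    -0.004]]
```

View pics/s11z.png

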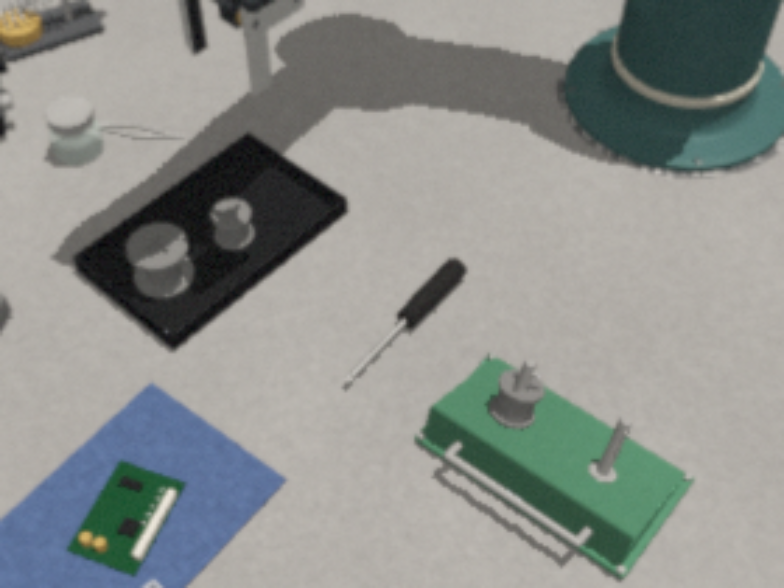

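View pics/w11.png

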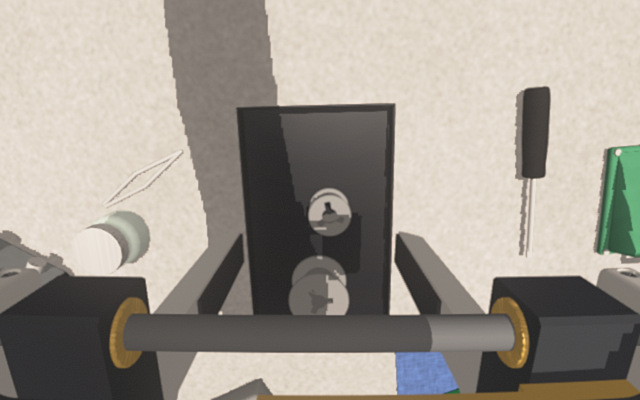

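Run:
```python
from h import *
print(onz("scene",[(190+157/2.8,90+245/2.8)],.053),onz("scene",[(190+230/2.8,90+212/2.8)],.039))
t=grab_frame("top");cv2.imwrite("pics/t12.png",cv2.resize(t[130:260,160:520],None,fx=2.2,fy=2.2))
```

```text
[[ 0.62077281 -0.2250637   0.053     ]] [[ 0.52966466 -0.21588211  0.039     ]]
```

View pics/t12.png

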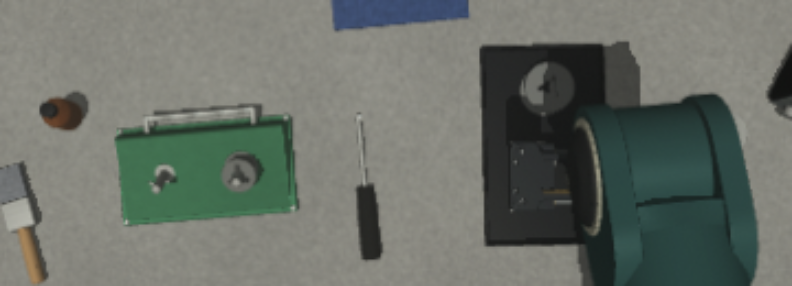

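The top view shows the spool upright in the tray at (547,88), with the small spool still on its spindle at (240,172). The stand and bottle have not moved. Handing in.

```bash
python3 -c "
from rig import *
print(hand_in())"
```

```text
the job is handed in; nothing more can be done
None
```

The large spool is off its spindle and standing flat on one flange in the black tray. I handed the job in at about 12 s; it reported no verdict.

- **Removal:** I gripped the upper flange along the spindle axis and turned the spool about 47°. The wrist picture then showed a keyway under the pin. I slid the spool off with almost no force on the wrist. It met the tray floor at 8.5 N, and I released it there.
- **Spool position:** The last scene picture puts it at about (0.621, -0.225), which is about +68 mm and +3 mm from the tray centre. It looks upright, and the gap to the spare spool is about 37 mm.
- **Other things:** The stand, small spool, bottle and tray look unmoved by eye. The jar still stood in the last wrist and scene pictures, but the arm hid it in the final top view.
- **Checks that disagreed:** The spool touched the floor about 2–3 mm lower than my camera estimate, so I lowered the last bit by force. My first wrist picture was taken while the arm was still moving and was about 4 mm off; I took another and did not use the first.

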